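# Clamp the glued edge of the tall panel

## Task

Two cover panels stand glued in their nests, and the taller one still needs its spring clamp. Draw the clamp out of its holder by the jaws, lay it flat on the open bench and let go, then take it again by its two handles, squeeze it open and release it onto the free upright edge of the taller panel: about halfway up, level, pointing straight at the edge, with the whole of its jaw pads on the panel. Leave the other things on the bench where they are.

Things in the scene. Friction and masses are not known exactly. Their poses are not given: they have to be found in the camera images.
- clamp: black spring clamp, pincer type (halves do not cross), 111 mm long, 28 mm high lying flat, 70 g. Starts flat in its holder, handles between the cheeks, jaws sticking out. Origin on the pivot axis at the underside; x towards the jaws, z along the pivot (up as it lies). Shut, the jaws are 20 mm wide outside from x = -10 to +48 mm. This body is its +y half
- clamp_b (a joint): opening of the clamp, rad: 0 shut (pads 1 mm apart), 0.36 squeezed to the stop (pad tips about 17 mm apart), about 0.12 when on a panel. The -y half turns by this angle, clockwise from above, relative to clamp, so the clamp's centreline lies half this angle clockwise of clamp's x
- clamp_pads (a point): point midway between the rubber jaw pads, at x = 40.5 mm, 14 mm above the underside. The pads fill x = 33 to 48 mm; the throat behind them is open back to x = 9 mm
- clamp_grip (a point): point midway between the handles where fingers squeeze, x = -42 mm, 14 mm above the underside; axes as the clamp. Handles run from x = -14 to -62 mm; free, their outer faces are 47 mm apart here and 54 mm at the end; squeezed to the stop (about 11 N here) they are parallel, about 32 mm apart
- holder: fixed holder: base 15 mm thick, 78 mm wide, x = -76 to +14 mm, on which the clamp lies; aluminium cheeks 40 mm higher than the base stand at both sides (inner faces 62 mm apart, x = -74 to -18 mm) and behind the handles, with no room for fingers there. Origin on the bench below the parked clamp's pivot, x the way its jaws point; the jaws overhang the base
- panel_tall: fixed dark grey plastic two-layer panel standing upright, the taller of the two: top 126 mm, lower edge 22 mm above the bench, 6 mm thick, 100 mm long. Origin on the bench directly below its free upright edge (towards the robot); x from that edge along the panel, y across its thickness. A dark steel nest, 60 mm wide and 34 mm high, holds it from x = 40 to 115 mm
- panel_tall_edge (a point): middle of the taller panel's free upright edge, 74 mm above the bench; axes as the panel
- panel_short: the other panel, the same but with its top only 72 mm above the bench; to be left alone; origin and axes likewise
- glue: white glue bottle with a nozzle, 36 mm diameter, 115 mm tall, standing; origin at its underside; to be left alone
- tape: paper tape roll lying flat, 64 mm diameter, 22 mm high; origin at its underside; to be left alone
- plug1: moulded plug standing, 34 mm diameter, 42 mm tall; origin at its underside; to be left alone
- plug2: a second such plug; to be left alone
- driver: screwdriver lying flat, 170 mm long; origin under its middle; to be left alone
- cup: small steel bowl, 64 mm across, 50 mm high; origin at its underside; to be left alone
Not all that is in view belongs to the job. What is shaped like the holder but purple is not meant.

How it is judged:
By the outcome, as a careful person would: the job done as asked, in the order asked, and still so for the second after the job is handed in, with the robot touching nothing.
It also fails if it takes over 48 s, if anything falls off the work surface, if the arm or the gripper's body presses on something with over 40 N, if the wrist force passes 120 N, or if a joint passes its speed limit or range.

## Robot

A 6-joint arm with a two-finger parallel gripper is mounted at the origin on the work surface. World frame = base frame: x ahead of the robot, y to its left, z up, the work surface at z = 0. Lengths are in mm, angles in rad, forces in N, time in s.
With the tool pointing down it reaches from about 350 to 875 mm from the base axis. Payload 4.2 kg.
Tool frame: the origin (TCP) lies on the centre line of the jaws, within the pads' length; the fingertips stand 19 mm ahead of it and the grasp point (between the pads) is the TCP; z points along the fingers, y is the line along which they close (so a half turn about z gives the same grasp; the last joint's range is limited). The gripper opens to 85 mm and grips with 20 to 120 N. Pads are 22 mm wide; open, the fingers measure 114 mm over their backs; the gripper's body (76 mm by 85 mm) begins 54 mm behind the grasp point. The pads swing forward as they close: fully open they stand 13 mm farther back than shut.
Start: joints at [-1.086, 0.385, 0.008, 0, -1.194, -0.259], TCP at [139.947, -609.109, 250.312] pointing down, gripper open.
Joint ranges: [-3.14, 3.14], [-1.21, 2.06], [-1.07, 1.41], [-3.16, 2.05], [-2.99, -0.16], [-3.1, 3.1]. Speed limits (rad/s): [2.79, 2.79, 3.14, 3.14, 3.14, 3.14].

## Interface

Orientations are given as [roll, pitch, yaw] about the fixed x, y, z axes, in that order (R = Rz(yaw) Ry(pitch) Rx(roll)).
In Python, from plant import bot gives the robot as it stands.
- The arm moves only by the shell command python3 -m jog 'ROWS'. ROWS is a JSON object of lists of equal length, an entry for each row: "fingers": the opening, from 0 (shut) to 1 (fully open); "dp": the shift along the tool's x, y, z as a fraction of full scale, a list of three; "rotation": the turn, a rotation vector about the tool's x, y, z as a fraction of full scale, a list of three. In form: {"fingers": [fingers, ...], "dp": [[x, y, z], ...], "rotation": [[wx, wy, wz], ...]}. A call has exactly 8 rows; each row shifts and turns the commanded pose from where the row before left it, along the tool's axes as they then stand; what a row does not reach is not made up. Full scale, the value 1, is 150 mm for a shift and pi rad for a turn. A row lasts 1/12 s, in which the tool goes at most 41.7 mm and 7.16 degrees, less where a joint would pass 70% of its speed; a pose out of reach is approached as far as the arm can. A call with a number of a shift or a turn outside -1 to 1 is refused whole. A call with a gripper value outside its range is refused whole. The fingers move at their own pace and stop on an object; the grip force is fixed at half the most. Time passes only in rows, so rows that do not move let the fingers close, or fill a call up. It gives the time, the measured TCP pose, the force, the opening and the grip force at its end, in the units of the state.
- bot.observe(): the state, without advancing time (a new reading comes with each control period).
- bot.grab_frame(name): name is "scene" or "top" or "wrist"; returns the picture (480x640x3 uint8, red, green, blue); there is no depth.
- bot.camera_params(name): a dict with "intrinsics" (3x3 intrinsics, pixels), "T" (4x4, takes a point from camera to world coordinates); the wrist camera has in their place "hand_eye" (4x4, takes a point from camera to tool coordinates, whose origin is the TCP and whose axes are the flange's). Camera axes: x right, y down, z forward; pixel columns grow to the right and rows downward; lengths in mm; the calibration is good to about 2 mm. A picture is of the moment at which its call begins: read the wrist's pose just before it. camera_params takes no time and is no camera call.
- bot.hand_in(): hands the job in; it is judged then, once.
Trained networks look in the newest picture that a camera, given by its name, has taken for a name from the list of things; names that differ only in an ending like _2 or _b are one class to them, and where a whole thing is asked for, a point or a joint stands for the part that bears it (a point fixed in the world has none). Each returns a list of dicts, best first, with "score" (0 to 1); they miss things now and then, are a little off and sometimes report something else, mostly with a low value. They report only what shows in the picture. A call takes as long as a camera call. They do not tell look-alikes from the thing itself.
- bot.spot_in(camera, thing): "at" ([column, row] in pixels, amid what is visible of it).
The state is a dict: "time_s": time; "q": joint angles; "dq": joint speeds; "joint_efforts": joint torques, N m; "ee_pos": TCP position; "tcp_rot": TCP orientation; "contact_force": force on the tool from outside, world axes, zero at the start; "ft_torque": the same for the moment, N m; "width": finger opening in mm; "grip_force": force on a finger pad.
Only numpy, scipy, OpenCV 4.12 (cv2) and the standard library are available. Lean on these libraries where they do the work, as an engineer would, in place of code of your own. Each camera call takes 0.05 s, during which the arm holds its last target. There are 200 camera calls.

## Working session

There is one attempt and no reset: what is moved stays moved. The work goes in short steps, Python scripts to look and compute and a shell command to move; the robot and the scene stay as the last step left them, time stands still between calls to the robot, and variables do not carry over. Pictures are saved under pics/ and viewed, at most 10 in all, crops included, and the job is handed in when it is done.

```bash
ls; mkdir -p pics; python3 - <<'E'
from plant import bot
import cv2,numpy as np
s=bot.observe();print(s['time_s'],s['ee_pos'],s['tcp_rot'],s['width'])
for c in ['scene','top']:
    f=bot.grab_frame(c);cv2.imwrite(f'pics/{c}0.png',f[:,:,::-1])
    p=bot.camera_params(c);print(c,np.round(p['intrinsics'],1).tolist(),np.round(p['T'],4).tolist())
    for n in ['clamp','holder','panel_tall','panel_short','glue','tape','plug1','driver','cup']:
        print(n,[(np.round(d['at']).tolist(),round(d['score'],2)) for d in bot.spot_in(c,n)])
print(bot.camera_params('wrist'),bot.observe()['time_s'])
E
```

```text
pics
0.0 [ 139.81602813 -608.57453532  249.18344168] [ 3.13931452e+00 -1.00429897e-04 -2.91599830e+00] 85.12866753474236
scene [[611.8, 0.0, 313.2], [0.0, 611.8, 238.9], [0.0, 0.0, 1.0]] [[0.5202, 0.6501, -0.5539, 1290.3001], [0.8541, -0.3973, 0.3357, -483.9649], [-0.0018, -0.6477, -0.7619, 1053.3276], [0.0, 0.0, 0.0, 1.0]]
clamp [([198.0, 294.0], 0.96), ([199.0, 288.0], 0.77)]
holder [([185.0, 358.0], 0.81), ([189.0, 278.0], 0.72)]
panel_tall [([456.0, 213.0], 0.86), ([422.0, 139.0], 0.2)]
panel_short [([390.0, 252.0], 0.7), ([195.0, 290.0], 0.22)]
glue [([422.0, 139.0], 0.74), ([391.0, 252.0], 0.64)]
tape [([424.0, 240.0], 0.57)]
plug1 [([354.0, 297.0], 0.68), ([310.0, 315.0], 0.64), ([423.0, 138.0], 0.53)]
driver [([102.0, 303.0], 0.62), ([187.0, 278.0], 0.23)]
cup [([272.0, 330.0], 0.63), ([311.0, 317.0], 0.45)]
top [[602.9, 0.0, 317.0], [0.0, 602.9, 252.4], [0.0, 0.0, 1.0]] [[0.0147, -0.9987, 0.0494, 480.7898], [-0.9997, -0.0157, -0.021, -23.239], [0.0218, -0.049, -0.9986, 1633.6012], [0.0, 0.0, 0.0, 1.0]]
clamp [([406.0, 261.0], 0.74), ([410.0, 263.0], 0.67)]
holder [([441.0, 2
[... 185 characters left out ...]
e [([158.0, 306.0], 0.56)]
tape [([231.0, 206.0], 0.77)]
plug1 [([348.0, 201.0], 0.55), ([305.0, 199.0], 0.44)]
driver [([473.0, 294.0], 0.92)]
cup [([382.0, 195.0], 0.97)]
{'intrinsics': array([[383.29144159,   0.        , 319.78194577],
       [  0.        , 383.29144159, 242.94048565],
       [  0.        ,   0.        ,   1.        ]]), 'hand_eye': array([[ 4.42987242e-04, -9.60676959e-01, -2.77668118e-01,
         7.01082814e+01],
       [ 9.99998689e-01,  8.58104836e-04, -1.37349180e-03,
         1.72992290e+00],
       [ 1.55775028e-03, -2.77667145e-01,  9.60676080e-01,
        -1.23428580e+02],
       [ 0.00000000e+00,  0.00000000e+00,  0.00000000e+00,
         1.00000000e+00]])} 1.0
```

```bash
python3 - <<'E'
import cv2,numpy as np
a=cv2.imread('pics/scene0.png');b=cv2.imread('pics/top0.png')
cv2.imwrite('pics/scene_v.png',a)
cv2.imwrite('pics/top_crop.png',cv2.resize(b[150:350,130:530],None,fx=2,fy=2,interpolation=cv2.INTER_CUBIC))
E
```

```text
(no output)
```

View pics/scene0.png

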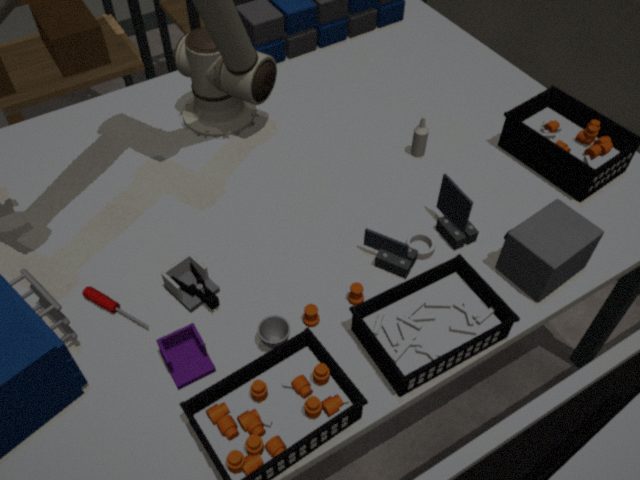

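View pics/top_crop.png

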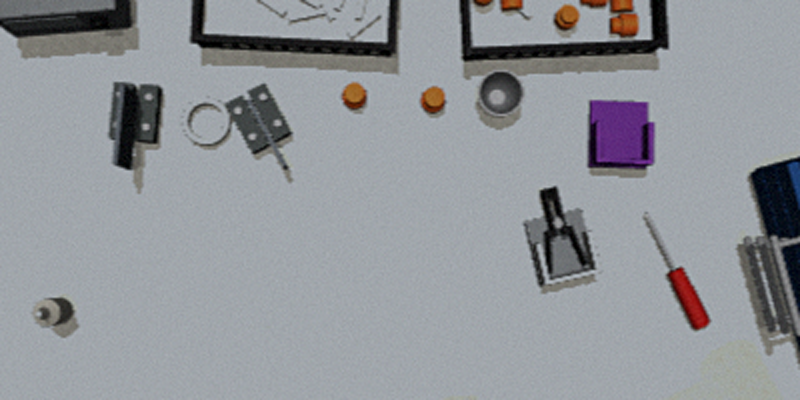

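The top view shows the clamp (black) in the grey holder at about (408,262), jaws pointing up-left to (404,245). The tall panel is at (195,212) and the short one at (261,210). Two things could be the holder: the grey one at (410,270) and the purple tray at (441,218). I take the grey one, because it isn't purple and it has the clamp in it. I'll confirm that in an enlarged wrist crop.

```bash
cat > h.py <<'E'
from plant import bot
import numpy as np, cv2
from scipy.spatial.transform import Rotation as Ro
def pose():
    s=bot.observe(); T=np.eye(4); T[:3,:3]=Ro.from_euler('xyz',s['tcp_rot']).as_matrix(); T[:3,3]=s['ee_pos']; return T
def cam(c):
    p=bot.camera_params(c); return p['intrinsics'],(p['T'] if 'T' in p else pose()@p['hand_eye'])
def px2w(K,T,uv,z):
    d=T[:3,:3]@np.linalg.solve(K,[uv[0],uv[1],1.]); return T[:3,3]+d*(z-T[2,3])/d[2]
def w2px(K,T,P):
    q=(np.atleast_2d(P)-T[:3,3])@T[:3,:3]; q=q@K.T; return q[:,:2]/q[:,2:]
def go(p,yaw=None):  # total tool-axes shift (full-scale units), and turn
    T=pose(); print('now',T[:3,3].round(1),'dp',((T[:3,:3].T@(np.array(p)-T[:3,3]))/150).round(3),end=' ')
    Rt=T[:3,:3] if yaw is None else Ro.from_euler('xyz',[np.pi,0,yaw]).as_matrix()
    print('rot',(Ro.from_matrix(T[:3,:3].T@Rt).as_rotvec()/np.pi).round(4),'t',bot.observe()['time_s'])
def grid(f,K,T,z):pass
E
python3 - <<'E'
from h import *
K,T=cam('top')
for n,uv,z in [('clamp',(408,262),29),('jawtip',(404.5,245),35),('edge_tall',(193.5,232),126),('edge_short',(274,239),72)]: print(n,px2w(K,T,uv,z).round())
go([500,-275,270])
E
```

```text
clamp [ 538. -300.   29.]
jawtip [ 583. -290.   35.]
edge_tall [602. 254. 126.]
edge_short [591.  56.  72.]
now [ 139.9 -609.1  250.3] dp [-2.838  1.634 -0.131] rot [0. 0. 0.] t 1.0
```

```bash
R='{"fingers":[1,1,1,1,1,1,1,1],"dp":[[-0.18,0.095,-0.008],[-0.18,0.095,-0.008],[-0.18,0.095,-0.008],[-0.18,0.095,-0.008],[-0.18,0.095,-0.008],[-0.18,0.095,-0.008],[-0.18,0.095,-0.008],[-0.18,0.095,-0.008]],"rotation":[[0,0,0],[0,0,0],[0,0,0],[0,0,0],[0,0,0],[0,0,0],[0,0,0],[0,0,0]]}'; : ; python3 -m jog '{"fingers":[1,1,1,1,1,1,1,1],"dp":[[-0.18,0.095,-0.008],[-0.18,0.095,-0.008],[-0.18,0.095,-0.008],[-0.18,0.095,-0.008],[-0.18,0.095,-0.008],[-0.18,0.095,-0.008],[-0.18,0.095,-0.008],[-0.18,0.095,-0.008]],"rotation":[[0,0,0],[0,0,0],[0,0,0],[0,0,0],[0,0,0],[0,0,0],[0,0,0],[0,0,0]]}'
python3 -m jog '{"fingers":[1,1,1,1,1,1,1,1],"dp":[[-0.18,0.095,-0.008],[-0.18,0.095,-0.008],[-0.18,0.095,-0.008],[-0.18,0.095,-0.008],[-0.18,0.095,-0.008],[-0.18,0.095,-0.008],[-0.1,0.05,-0.008],[0,0,0]],"rotation":[[0,0,0],[0,0,0],[0,0,0],[0,0,0],[0,0,0],[0,0,0],[0,0,0],[0,0,0]]}'
python3 - <<'E'
from h import *
K,T=cam('wrist'); f=bot.grab_frame('wrist'); np.savez('w1.npz',K=K,T=T)
cv2.imwrite('pics/w1.png',f[:,:,::-1]); go([500,-275,270])
for n in ['clamp','holder','clamp_pads','clamp_grip']:print(n,[(np.round(d['at']).tolist(),round(d['score'],2)) for d in bot.spot_in('wrist',n)])
E
```

```text
time_s: 1.67
ee_pos: [325.9, -448.5, 260.2]
tcp_rot: [-3.141, 0.0, -2.916]
contact_force: [0.2, -0.5, 0.5]
width: 85.3
grip_force: 0.0
time_s: 2.33
ee_pos: [479.2, -317.5, 268.4]
tcp_rot: [-3.141, 0.001, -2.912]
contact_force: [-1.1, 0.6, -0.2]
width: 85.3
grip_force: 0.0
now [ 477.8 -318.3  268.3] dp [-0.209  0.247 -0.012] rot [0. 0. 0.] t 2.3833
clamp [([323.0, 265.0], 0.86), ([309.0, 264.0], 0.84)]
holder [([322.0, 225.0], 0.97), ([231.0, 347.0], 0.58)]
clamp_pads [([322.0, 266.0], 0.72), ([353.0, 410.0], 0.34)]
clamp_grip [([322.0, 259.0], 0.82)]
```

View pics/w1.png

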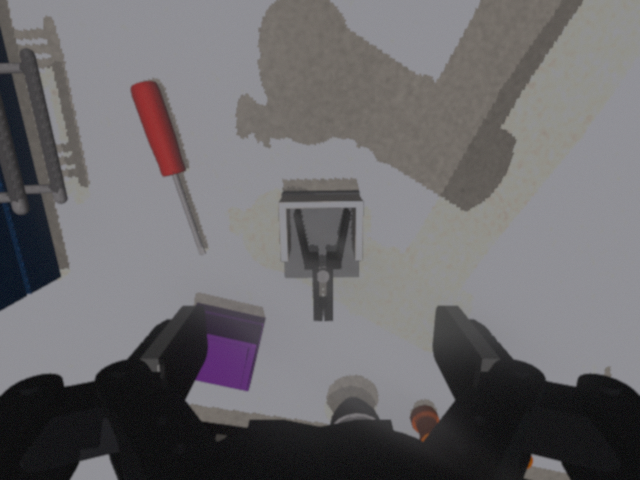

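The wrist view shows the clamp in the grey holder, which has light cheeks and is centred at (322,230). The jaws point down to (323,320) and the purple tray is at (230,345). The crop below confirms this and overlays the model.

```bash
python3 - <<'E'
from h import *
d=np.load('w1.npz');K,T=d['K'],d['T'];f=cv2.imread('pics/w1.png')
tip=px2w(K,T,(323,321),43);back=px2w(K,T,(320.5,193),55)
print(tip,back,np.linalg.norm(tip-back))
h=np.arctan2(*(tip-back)[1::-1]);print('heading',h)
o=tip[:2]-48*np.array([np.cos(h),np.sin(h)]);print('origin',o)
R=np.array([[np.cos(h),-np.sin(h)],[np.sin(h),np.cos(h)]])
def P(x,y,z):return np.r_[o+R@[x,y],z]
c=cv2.resize(f[170:340,240:400],None,fx=3.5,fy=3.5,interpolation=cv2.INTER_CUBIC)
def poly(pts,col):
    q=((w2px(K,T,np.array([P(*p) for p in pts]))-[240,170]+.5)*3.5-.5).round().astype(int)
    cv2.polylines(c,[q],True,col,1)
poly([(-74,31,55),(-18,31,55),(-18,-31,55),(-74,-31,55)],(0,255,0))
poly([(-76,39,15),(14,39,15),(14,-39,15),(-76,-39,15)],(0,0,255))
poly([(-10,10,43),(48,10,43),(48,-10,43),(-10,-10,43)],(255,255,0))
cv2.imwrite('pics/w1c.png',c)
E
```

```text
[ 588.01533293 -287.52804022   43.        ] [ 460.89638921 -319.96419186   55.        ] 131.73962875531603
heading 0.24983276618518932
origin [ 541.50555137 -299.39565242]
```

View pics/w1c.png

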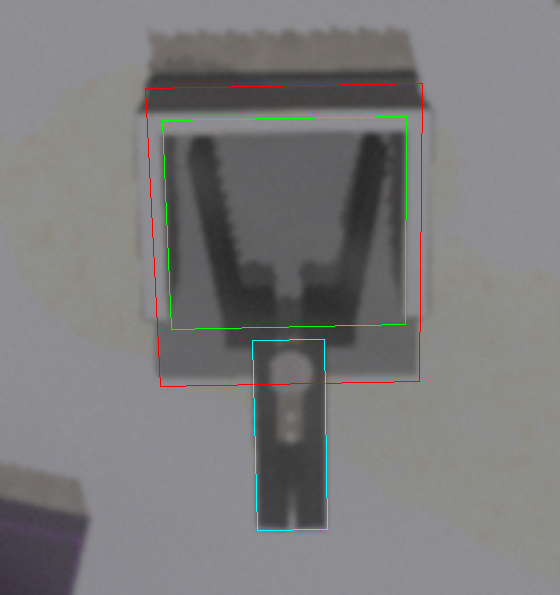

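The crop confirms the grey holder with the clamp in it. The clamp pivot is at about (541,-299), heading about 0.235. Now I'll descend on the jaws with the fingers half open, because the purple tray is close.

```bash
python3 - <<'E'
from h import *
go([573.4,-291.2,30])
d=np.load('w1.npz');print(px2w(d['K'],d['T'],(265,312),55))
E
```

```text
now [ 475.8 -319.9  268.3] dp [-0.677  0.041  1.588] rot [0. 0. 0.] t 2.5833
[ 585.38126019 -345.78148427   55.        ]
```

```bash
python3 -m jog '{"fingers":[0.5,0.5,0.5,0.5,0.5,0.5,0.5,0.5],"dp":[[-0.112,0.007,0.197],[-0.113,0.007,0.197],[-0.113,0.007,0.197],[-0.113,0.007,0.197],[-0.113,0.007,0.197],[-0.113,0.006,0.195],[0,0,0],[0,0,0]],"rotation":[[0,0,0],[0,0,0],[0,0,0],[0,0,0],[0,0,0],[0,0,0],[0,0,0],[0,0,0]]}'
python3 - <<'E'
from h import *
K,T=cam('wrist'); f=bot.grab_frame('wrist'); np.savez('w2.npz',K=K,T=T)
for x,y in [(0,0),(48,0)]:
  h=.235;p=[541.3+np.cos(h)*x,-298.9+np.sin(h)*x,43];q=w2px(K,T,p)[0];print(q);cv2.circle(f,tuple(int(v) for v in q.round()),3,(255,0,0),1)
cv2.imwrite('pics/w2.png',f[:,:,::-1]); go([573.4,-291.2,30])
E
```

```text
time_s: 3.25
ee_pos: [573.0, -291.0, 89.3]
tcp_rot: [3.14, -0.004, -2.916]
contact_force: [0.6, -0.1, 0.3]
width: 42.9
grip_force: 0.0
[314.98277411 218.76043965]
[316.23456285 315.22215461]
now [ 573.7 -291.5   91.5] dp [0.001 0.003 0.41 ] rot [0. 0. 0.] t 3.3
```

View pics/w2.png

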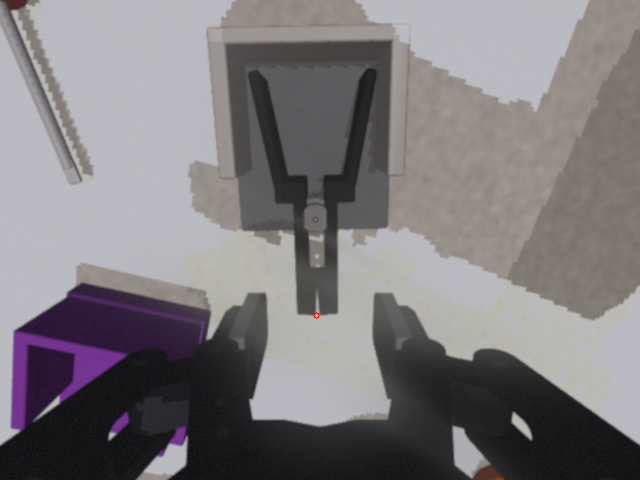

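The fingers straddle the jaws and the predicted pivot and tip land on the clamp at (315,219) and (316,315). The purple tray stays clear on the left. Descend, close and lift.

```bash
python3 -m jog '{"fingers":[0.5,0.5,0.5,0.5,0.1,0,0,0],"dp":[[0,0,0.137],[0,0,0.137],[0,0,0.136],[0,0,0],[0,0,0],[0,0,0],[0,0,0],[0,0,0]],"rotation":[[0,0,0],[0,0,0],[0,0,0],[0,0,0],[0,0,0],[0,0,0],[0,0,0],[0,0,0]]}'
```

```text
time_s: 3.97
ee_pos: [575.4, -291.5, 32.8]
tcp_rot: [-3.139, 0.003, -2.915]
contact_force: [-0.9, 0.5, 6.4]
width: 18.3
grip_force: 62.6
```

```bash
python3 -m jog '{"fingers":[0,0,0,0,0,0,0,0],"dp":[[0,0,0],[0,0,-0.05],[0,0,-0.08],[0,0,-0.1],[0,0,-0.12],[0,0,-0.12],[0,0,-0.1],[0,0,0]],"rotation":[[0,0,0],[0,0,0],[0,0,0],[0,0,0],[0,0,0],[0,0,0],[0,0,0],[0,0,0]]}'
python3 - <<'E'
from h import *
bot.grab_frame('wrist')
K,T=cam('wrist');print([(np.round(d['at']).tolist(),round(d['score'],2)) for d in bot.spot_in('wrist','clamp')]);print(bot.observe()['width'],bot.observe()['grip_force'],bot.observe()['contact_force'])
bot.grab_frame('top')
print([(np.round(d['at']).tolist(),round(d['score'],2)) for d in bot.spot_in('top','panel_tall')])
go([540,-30,115],-np.pi+0.06)
E
```

```text
time_s: 4.63
ee_pos: [576.6, -291.3, 120.3]
tcp_rot: [-3.137, 0.007, -2.915]
contact_force: [1.5, -0.5, 0.5]
width: 18.0
grip_force: 61.7
[([270.0, 199.0], 0.85), ([317.0, 210.0], 0.57)]
18.128395437032502 61.682045459747314 [-1.13814395  0.51613998 -1.33184574]
[([198.0, 209.0], 0.91)]
now [ 573.5 -290.3  114.3] dp [-0.17   1.741 -0.002] rot [ 0.0004 -0.0005  0.0527] t 4.8333
```

```bash
python3 -m jog '{"fingers":[0,0,0,0,0,0,0,0],"dp":[[-0.03,0.2,0],[-0.03,0.22,0],[-0.03,0.22,0],[-0.03,0.22,0],[-0.03,0.22,0],[-0.03,0.22,0],[-0.03,0.22,0],[-0.03,0.22,0]],"rotation":[[0,0,0.0066],[0,0,0.0066],[0,0,0.0066],[0,0,0.0066],[0,0,0.0066],[0,0,0.0066],[0,0,0.0066],[0,0,0.0066]]}'
python3 - <<'E'
from h import *
K,T=cam('wrist'); f=bot.grab_frame('wrist');cv2.imwrite('pics/w3.png',f[:,:,::-1])
print([(np.round(d['at']).tolist(),round(d['score'],2)) for d in bot.spot_in('wrist','clamp')])
go([540,-30,30],-np.pi+0.06)
E
```

```text
time_s: 5.5
ee_pos: [569.1, -26.0, 114.1]
tcp_rot: [-3.141, -0.003, -3.083]
contact_force: [0.6, -0.6, -0.9]
width: 17.8
grip_force: 61.7
[([271.0, 196.0], 0.91), ([318.0, 212.0], 0.84)]
now [570.1 -23.6 114.3] dp [ 0.202 -0.03   0.562] rot [ 0.     -0.0004  0.0016] t 5.6
```

View pics/w3.png

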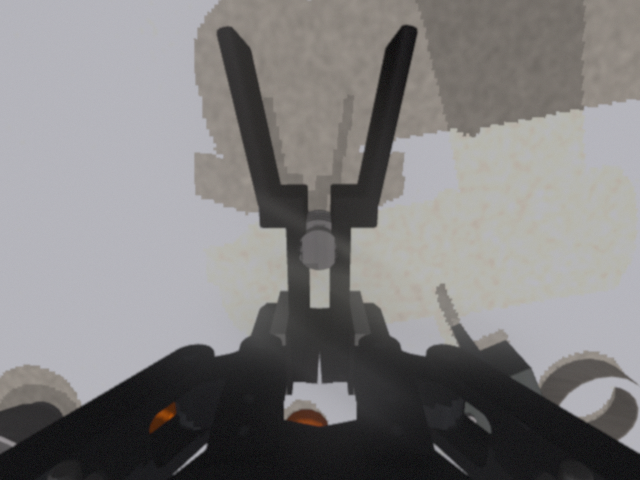

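Clamp held squarely by the jaws. Lower it over the open bench.

```bash
python3 -m jog '{"fingers":[0,0,0,0,0,0,0,0],"dp":[[0.05,0,0.05],[0.08,0,0.11],[0.07,0,0.12],[0,0,0.13],[0,0,0.11],[0,0,0.08],[0,0,0],[0,0,0]],"rotation":[[0,0,0.0016],[0,0,0],[0,0,0],[0,0,0],[0,0,0],[0,0,0],[0,0,0],[0,0,0]]}'
python3 -m jog '{"fingers":[0,0,0,0,0,0,0,0],"dp":[[0,0,0.007],[0,0,0],[0,0,0.007],[0,0,0],[0,0,0],[0,0,0],[0,0,0],[0,0,0]],"rotation":[[0,0,0],[0,0,0],[0,0,0],[0,0,0],[0,0,0],[0,0,0],[0,0,0],[0,0,0]]}'
```

```text
time_s: 6.27
ee_pos: [539.4, -29.7, 24.2]
tcp_rot: [-3.141, -0.003, -3.087]
contact_force: [0.4, 0.5, -0.6]
width: 18.7
grip_force: 61.7
time_s: 6.93
ee_pos: [540.3, -29.1, 23.3]
tcp_rot: [3.142, 0.0, -3.087]
contact_force: [0.2, -0.4, -1.2]
width: 18.0
grip_force: 61.7
```

```bash
python3 -m jog '{"fingers":[0,0,0,0,0,0,0,0],"dp":[[0,0,0.007],[0,0,0],[0,0,0.007],[0,0,0],[0,0,0],[0,0,0],[0,0,0],[0,0,0]],"rotation":[[0,0,0],[0,0,0],[0,0,0],[0,0,0],[0,0,0],[0,0,0],[0,0,0],[0,0,0]]}'
```

```text
time_s: 7.6
ee_pos: [540.3, -29.1, 21.1]
tcp_rot: [3.142, 0.0, -3.087]
contact_force: [-0.3, -0.4, -1.5]
width: 18.1
grip_force: 61.7
```

```bash
python3 -m jog '{"fingers":[0,0,0,0.3,0.5,0.5,0.5,0.5],"dp":[[0,0,0.007],[0,0,0],[0,0,0],[0,0,0],[0,0,0],[0,0,0],[0,0,-0.1],[0,0,-0.2]],"rotation":[[0,0,0],[0,0,0],[0,0,0],[0,0,0],[0,0,0],[0,0,0],[0,0,0],[0,0,0]]}'
python3 -m jog '{"fingers":[0.5,0.5,0.5,0.5,0.8,0.8,0.8,0.8],"dp":[[0.05,0,-0.2],[0.1,0,-0.2],[0.1,0,-0.2],[0.1,0,-0.1],[0.1,0,-0.1],[0,0,0],[0,0,0],[0,0,0]],"rotation":[[0,0,0],[0,0,0],[0,0,0],[0,0,0],[0,0,0],[0,0,0],[0,0,0],[0,0,0]]}'
python3 - <<'E'
from h import *
K,T=cam('wrist'); f=bot.grab_frame('wrist'); np.savez('w4.npz',K=K,T=T);cv2.imwrite('pics/w4.png',f[:,:,::-1])
print([(np.round(d['at']).tolist(),round(d['score'],2)) for d in bot.spot_in('wrist','clamp')])
go([465,-31,21])
for a in [(0,0,28),(48,0,28),(-42,23.5,28),(-42,-23.5,28)]:
  h=.055;R=np.array([[np.cos(h),-np.sin(h)],[np.sin(h),np.cos(h)]]);p=np.r_[np.array([507,-31])+R@a[:2],a[2]];print(a,w2px(K,T,p)[0].round(1))
E
```

```text
time_s: 8.27
ee_pos: [537.6, -29.6, 62.4]
tcp_rot: [-3.141, -0.008, -3.088]
contact_force: [0.3, -0.3, -0.1]
width: 42.8
grip_force: 0.0
time_s: 8.93
ee_pos: [472.9, -32.8, 184.7]
tcp_rot: [3.142, -0.0, -3.087]
contact_force: [0.2, 0.8, -0.8]
width: 68.1
grip_force: 0.0
[([318.0, 257.0], 0.7), ([301.0, 253.0], 0.7)]
now [472.9 -32.9 184. ] dp [0.05  0.016 1.087] rot [0. 0. 0.] t 9.0333
(0, 0, 28) [317.9 271.9]
(48, 0, 28) [318.  327.5]
(-42, 23.5, 28) [349.3 219.2]
(-42, -23.5, 28) [286.4 219.1]
```

View pics/w4.png

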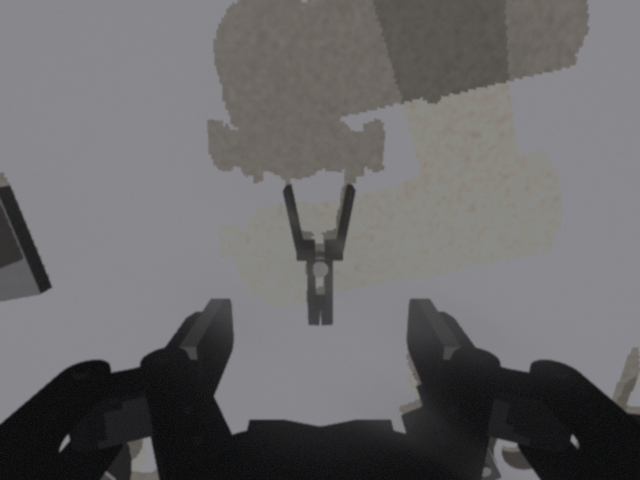

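The clamp lies flat and released: pivot at (320,269), jaw tip (320,325), handles at (290,187) and (350,187). Now a look at the tall panel.

```bash
python3 -m jog '{"fingers":[0.8,0.8,0.8,0.8,0.8,0.8,0.8,0.8],"dp":[[-0.11,0.23,-0.055],[-0.11,0.23,-0.055],[-0.11,0.23,-0.055],[-0.11,0.23,-0.055],[-0.11,0.23,-0.055],[-0.11,0.23,-0.055],[-0.11,0.23,-0.055],[-0.11,0.23,-0.055]],"rotation":[[0,0,0],[0,0,0],[0,0,0],[0,0,0],[0,0,0],[0,0,0],[0,0,0],[0,0,0]]}'
python3 -m jog '{"fingers":[0.8,0.8,0.8,0.8,0.8,0.8,0.8,0.8],"dp":[[0,0,0],[0,0,0],[0,0,0],[0,0,0],[0,0,0],[0,0,0],[0,0,0],[0,0,0]],"rotation":[[0,0,0],[0,0,0],[0,0,0],[0,0,0],[0,0,0],[0,0,0],[0,0,0],[0,0,0]]}'
python3 - <<'E'
from h import *
K,T=cam('wrist'); f=bot.grab_frame('wrist'); np.savez('w5.npz',K=K,T=T);cv2.imwrite('pics/w5.png',f[:,:,::-1])
for n in ['panel_tall','panel_tall_edge']:print([(np.round(d['at']).tolist(),round(d['score'],2)) for d in bot.spot_in('wrist',n)])
go([500,200,200])
E
```

```text
time_s: 9.7
ee_pos: [590.2, 251.9, 249.6]
tcp_rot: [-3.14, -0.002, -3.087]
contact_force: [-0.1, -0.1, 0.2]
width: 68.2
grip_force: 0.0
time_s: 10.37
ee_pos: [589.4, 249.4, 251.4]
tcp_rot: [3.141, 0.0, -3.087]
contact_force: [-0.5, -1.1, 1.0]
width: 68.0
grip_force: 0.0
[([331.0, 299.0], 0.85)]
[([334.0, 303.0], 0.71)]
now [589.5 249.8 251.3] dp [ 0.614 -0.299  0.341] rot [0. 0. 0.] t 10.5167
```

View pics/w5.png

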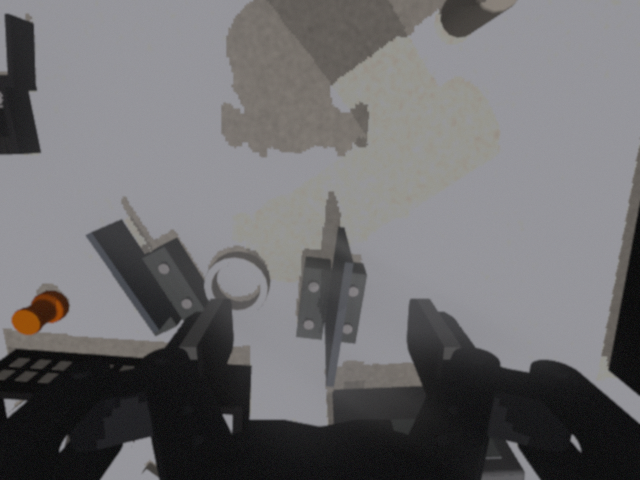

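```bash
cat > ov.py <<'E'
from h import *
d=np.load('w5.npz');K,T=d['K'],d['T'];f=cv2.imread('pics/w5.png')
def panel(e,h,col,c,off,s):
    R=np.array([[np.cos(h),-np.sin(h)],[np.sin(h),np.cos(h)]])
    def poly(pts):
        q=w2px(K,T,np.array([np.r_[np.array(e)+R@p[:2],p[2]] for p in pts]))
        cv2.polylines(c,[((q-off+.5)*s-.5).round().astype(int)],True,col,1)
    poly([(0,3,126),(100,3,126),(100,-3,126),(0,-3,126)]); poly([(0,3,126),(0,3,22),(0,-3,22),(0,-3,126)])
E
python3 - <<'E'
from ov import *
a=px2w(K,T,(333.5,384),126);b=px2w(K,T,(345,262),126);print(a,b,np.linalg.norm(a-b))
g=cv2.cvtColor(f,cv2.COLOR_BGR2GRAY)
for r in range(225,392,8):print(r,g[r,322:362].tolist())
E
```

```text
[701.29410349 267.37475572 126.        ] [603.59765591 268.9537227  126.        ] 97.70920635831214
225 [145, 142, 123, 109, 106, 104, 104, 104, 104, 106, 103, 103, 103, 99, 98, 96, 97, 104, 128, 140, 144, 144, 145, 147, 147, 147, 147, 147, 148, 146, 147, 147, 147, 148, 149, 148, 148, 147, 148, 149]
233 [120, 108, 105, 103, 103, 105, 105, 104, 104, 106, 104, 103, 102, 99, 92, 75, 63, 60, 59, 59, 57, 58, 62, 87, 126, 143, 147, 147, 146, 148, 147, 146, 148, 148, 149, 149, 149, 147, 147, 149]
241 [110, 107, 107, 107, 108, 107, 106, 104, 106, 104, 105, 105, 106, 99, 84, 75, 71, 73, 72, 71, 71, 69, 69, 68, 70, 89, 123, 142, 147, 147, 146, 146, 148, 146, 146, 147, 147, 146, 147, 148]
249 [100, 101, 103, 104, 104, 103, 103, 102, 103, 102, 103, 100, 93, 75, 70, 67, 67, 68, 70, 70, 73, 74, 73, 73, 73, 74, 75, 93, 124, 141, 144, 145, 145, 146, 145, 145, 144, 145, 145, 145]
257 [93, 95, 95, 95, 95, 96, 98, 99, 100, 103, 97, 82, 64, 55, 53, 55, 57, 57, 58, 57, 58, 60, 61, 60, 62, 64, 66, 67, 68, 81, 103, 115, 118, 118, 121, 119, 120, 117, 122, 134]
265 [64, 64, 64, 63, 63, 62, 60, 62, 70, 83, 78
[... 2096 characters left out ...]
 106, 130, 141, 143, 142, 140, 133, 130, 128, 123, 121, 120, 121, 121, 120, 119, 120, 121, 120, 123, 125, 128, 130, 129, 131]
369 [142, 140, 130, 104, 82, 74, 77, 86, 90, 89, 91, 92, 91, 91, 100, 110, 113, 114, 117, 117, 119, 117, 115, 114, 111, 110, 109, 107, 109, 109, 110, 112, 114, 112, 115, 117, 113, 114, 114, 113]
377 [143, 143, 140, 119, 93, 83, 86, 88, 90, 89, 89, 89, 93, 103, 111, 115, 114, 114, 113, 113, 114, 115, 116, 115, 114, 113, 112, 112, 112, 112, 112, 112, 112, 112, 113, 114, 113, 111, 111, 111]
385 [144, 142, 136, 120, 99, 92, 91, 90, 91, 90, 91, 95, 105, 111, 113, 112, 111, 113, 111, 115, 113, 110, 104, 101, 99, 97, 99, 97, 98, 98, 98, 100, 99, 98, 98, 96, 98, 99, 101, 102]
```

```bash
python3 - <<'E'
from ov import *
g=cv2.cvtColor(f,cv2.COLOR_BGR2GRAY)
for r in range(256,270):print(r,g[r,340:356].tolist())
L=[px2w(K,T,p,126)[:2] for p in [(343.9,265),(339.3,297),(334.2,329),(329.2,361)]]
Rr=[px2w(K,T,p,126)[:2] for p in [(352.7,265),(339.8,345),(337.2,361),(335,377)]]
for X in (L,Rr):
    X=np.array(X);p=np.polyfit(X[:,0],X[:,1],1);print('heading',np.arctan(p[0]),'y at x=600',np.polyval(p,600), 'at 700',np.polyval(p,700))
for r in (260,261,262,263):print(r,px2w(K,T,(348.5,r),126))
K2,T2=cam('top')
print(bot.observe()['time_s'])
E
```

```text
256 [58, 59, 62, 62, 61, 62, 62, 64, 68, 70, 73, 84, 107, 116, 118, 119]
257 [58, 57, 58, 60, 61, 60, 62, 64, 66, 67, 68, 81, 103, 115, 118, 118]
258 [57, 58, 57, 59, 60, 61, 62, 63, 63, 64, 65, 75, 95, 111, 118, 120]
259 [57, 57, 58, 55, 58, 59, 59, 60, 62, 64, 66, 67, 87, 108, 116, 120]
260 [56, 57, 57, 59, 58, 58, 60, 61, 62, 63, 62, 67, 80, 102, 113, 117]
261 [57, 55, 56, 55, 57, 63, 63, 65, 64, 65, 62, 65, 73, 92, 104, 107]
262 [55, 56, 57, 57, 63, 69, 76, 71, 73, 71, 71, 69, 73, 79, 83, 88]
263 [60, 56, 57, 59, 66, 78, 83, 85, 83, 83, 81, 78, 78, 74, 70, 69]
264 [58, 58, 60, 61, 70, 83, 86, 86, 86, 86, 87, 87, 82, 73, 66, 60]
265 [57, 57, 60, 63, 74, 83, 86, 88, 87, 90, 88, 86, 83, 71, 64, 61]
266 [58, 58, 60, 64, 75, 84, 88, 88, 88, 88, 87, 87, 82, 70, 63, 63]
267 [60, 60, 61, 67, 79, 87, 87, 88, 89, 88, 88, 86, 81, 68, 62, 60]
268 [61, 61, 62, 66, 81, 87, 87, 88, 90, 87, 87, 87, 77, 67, 61, 61]
269 [62, 63, 65, 73, 81, 88, 89, 89, 88, 88, 86, 86, 75, 65, 61, 61]
heading -0.07238294934155291 y at x=600 268.8722037469089 at 700 261.6212410854333
heading -0.07124098740044842 y at x=600 274.7458065869905 at 700 267.60963106793355
260 [602.02346449 271.24011399 126.        ]
261 [602.74400809 271.29460851 126.        ]
262 [603.46565643 271.34918658 126.        ]
263 [604.18841205 271.40384839 126.        ]
10.5167
```

```bash
python3 - <<'E'
from h import *
e=np.array([603.4,271.6]);h=-.072
R=np.array([[np.cos(h),-np.sin(h)],[np.sin(h),np.cos(h)]]);o=[]
for c,(x0,y0) in [('top',(160,180)),('scene',(400,160))]:
    f=cv2.imread(f'pics/{c}0.png');K,T=cam(c);im=cv2.resize(f[y0:y0+100,x0:x0+80],None,fx=5,fy=5,interpolation=cv2.INTER_CUBIC)
    for pts in ([(0,3,126),(100,3,126),(100,-3,126),(0,-3,126)],[(0,3,126),(0,3,22),(0,-3,22),(0,-3,126)]):
        q=w2px(K,T,np.array([np.r_[e+R@p[:2],p[2]] for p in pts]));cv2.polylines(im,[((q-[x0,y0]+.5)*5-.5).round().astype(int)],True,(0,0,255),1)
    o.append(im)
cv2.imwrite('pics/chk.png',np.hstack(o))
E
```

```text
(no output)
```

View pics/chk.png

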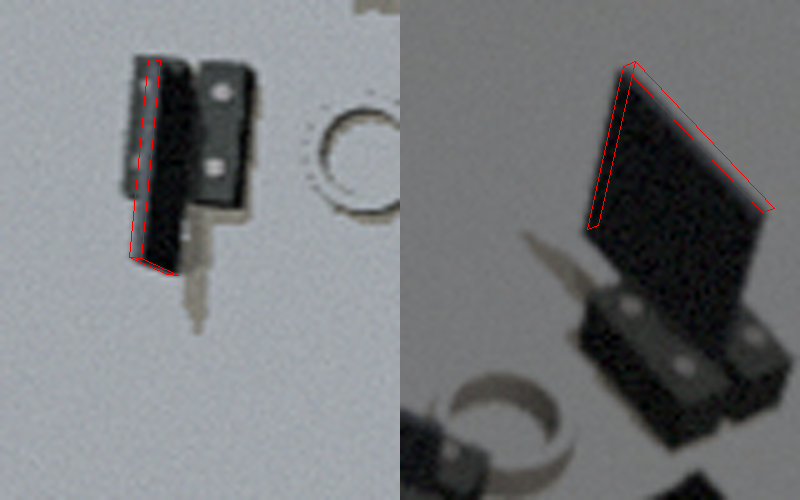

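The overlay matches in both cameras: the tall panel's edge is at (603.4, 271.6) with heading -0.072. Back to the clamp handles.

```bash
python3 - <<'E'
from h import *
go([462.7,-31.5,100],-np.pi+.055)
E
```

```text
now [589.5 249.8 251.3] dp [ 0.947 -1.826  1.008] rot [ 0.0001  0.0001 -0.0001] t 10.5167
```

```bash
python3 -m jog '{"fingers":[0.85,0.85,0.85,0.85,0.85,0.85,0.85,0.85],"dp":[[0.079,-0.152,0.084],[0.079,-0.152,0.084],[0.079,-0.152,0.084],[0.079,-0.152,0.084],[0.079,-0.152,0.084],[0.079,-0.152,0.084],[0.079,-0.152,0.084],[0.079,-0.152,0.084]],"rotation":[[0,0,0],[0,0,0],[0,0,0],[0,0,0],[0,0,0],[0,0,0],[0,0,0],[0,0,0]]}'
python3 -m jog '{"fingers":[0.85,0.85,0.85,0.85,0.85,0.85,0.85,0.85],"dp":[[0.079,-0.152,0.084],[0.079,-0.152,0.084],[0.079,-0.152,0.084],[0.079,-0.152,0.084],[0,0,0],[0,0,0],[0,0,0],[0,0,0]],"rotation":[[0,0,0],[0,0,0],[0,0,0],[0,0,0],[0,0,0],[0,0,0],[0,0,0],[0,0,0]]}'
python3 - <<'E'
from h import *
K,T=cam('wrist'); f=bot.grab_frame('wrist'); np.savez('w6.npz',K=K,T=T);cv2.imwrite('pics/w6.png',f[:,:,::-1])
g=cv2.cvtColor(f,cv2.COLOR_RGB2GRAY)
def p(x,y,z,h=.055):return np.r_[np.array([504.6,-29.2])+[np.cos(h)*x-np.sin(h)*y,np.sin(h)*x+np.cos(h)*y],z]
for x in (5,15,44,48,50):
    q=w2px(K,T,p(x,0,28))[0];print('x',x,q.round(1));r=int(q[1]);row=g[r,250:400];d=np.where(row<60)[0]+250;print(r,d.min() if len(d) else None,d.max() if len(d) else None,len(d))
go([462.7,-31.5,20],-np.pi+.055)
E
```

```text
time_s: 11.18
ee_pos: [504.3, 61.7, 150.1]
tcp_rot: [3.141, 0.001, -3.086]
contact_force: [-0.0, 0.2, -0.4]
width: 72.6
grip_force: 0.0
time_s: 11.85
ee_pos: [463.8, -30.3, 100.6]
tcp_rot: [3.141, 0.002, -3.086]
contact_force: [0.4, 0.5, 0.3]
width: 72.6
grip_force: 0.0
x 5 [315.  341.9]
341 None None 0
x 15 [315.  357.1]
357 None None 0
x 44 [315.1 399.2]
399 300 329 25
x 48 [315.1 404.8]
404 None None 0
x 50 [315.1 407.5]
407 None None 0
now [463.6 -30.2 100.5] dp [ 0.008 -0.009  0.537] rot [0.0001 0.0006 0.0003] t 11.9
```

```bash
python3 -m jog '{"fingers":[0.85,0.85,0.85,0.85,0.85,0.85,0.85,0.85],"dp":[[0,0,0.1],[0.008,-0.008,0.15],[0,0,0.15],[0,0,0.1],[0,0,0.033],[0,0,0],[0,0,0],[0,0,0]],"rotation":[[0,0,0],[0,0,0],[0,0,0],[0,0,0],[0,0,0],[0,0,0],[0,0,0],[0,0,0]]}'
python3 -m jog '{"fingers":[0.7,0.62,0.56,0.5,0.45,0.4,0.35,0.3],"dp":[[0,0,0],[0,0,0],[0,0,0],[0,0,0],[0,0,0],[0,0,0],[0,0,0],[0,0,0]],"rotation":[[0,0,0],[0,0,0],[0,0,0],[0,0,0],[0,0,0],[0,0,0],[0,0,0],[0,0,0]]}'
python3 -m jog '{"fingers":[0.3,0.3,0.3,0.3,0.3,0.3,0.3,0.3],"dp":[[0,0,0],[0,0,0],[0,0,0],[0,0,-0.05],[0,0,-0.1],[0,0,-0.15],[0,0,-0.1],[0,0,0]],"rotation":[[0,0,0],[0,0,0],[0,0,0],[0,0,0],[0,0,0],[0,0,0],[0,0,0],[0,0,0]]}'
python3 - <<'E'
from h import *
K,T=cam('wrist'); f=bot.grab_frame('wrist'); np.savez('w7.npz',K=K,T=T)
c=f[180:440,190:450,::-1]; cv2.imwrite('pics/w7.png',cv2.resize(c,None,fx=2.2,fy=2.2,interpolation=cv2.INTER_CUBIC))
print(T[:3,3]-0,pose()[:3,3],bot.observe()['tcp_rot'])
E
```

```text
time_s: 12.57
ee_pos: [462.5, -31.8, 20.9]
tcp_rot: [3.141, 0.002, -3.086]
contact_force: [0.3, 0.2, 0.2]
width: 72.7
grip_force: 0.0
time_s: 13.23
ee_pos: [462.2, -32.6, 21.9]
tcp_rot: [-3.141, 0.002, -3.086]
contact_force: [-2.3, -2.6, 14.7]
width: 29.2
grip_force: 58.5
time_s: 13.9
ee_pos: [463.4, -31.8, 83.1]
tcp_rot: [3.14, 0.007, -3.086]
contact_force: [0.5, -0.0, -0.8]
width: 28.9
grip_force: 59.5
[392.13311364 -34.19660041 206.0313464 ] [462.3463806  -31.97727857  81.60965525] [ 3.1405602   0.00425916 -3.08670996]
```

View pics/w7.png

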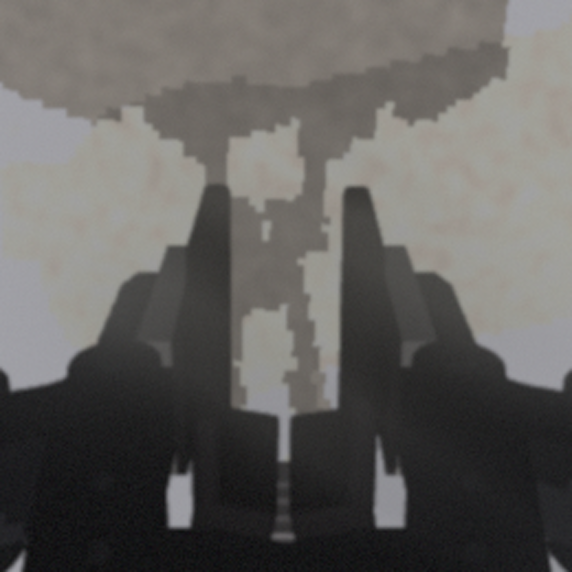

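The clamp is held by both handles, squeezed parallel and centred between the fingers: rear ends at crop (218,187) and (357,187), centre gap at (284,412). I'll compute the in-hand pose from these.

```bash
python3 - <<'E'
from h import *
d=np.load('w7.npz');K,T=d['K'],d['T'];Tt=pose();z=81.6+7
def tool(c,r,z=z):
    return (Tt[:3,:3].T@(px2w(K,T,(c/2.2+190,r/2.2+180),z)-Tt[:3,3])).round(1)
print('rear L,R',tool(218,184),tool(357,184),'inner at 300',tool(231,300),tool(341,300),'gap 412',tool(284.5,412),'shoulderL/R',tool(232,410),tool(340,410))
for s in (-200,-100,-50,0):
  pass
h=-.072;e=np.array([603.4,271.6]);u=np.array([np.cos(h),np.sin(h)])
for n,back in [('standoff',-25-42-60),('final',-25-42)]:
  print(n,e+u*back)
go(np.r_[e+u*(-127),90],-np.pi+h)
E
```

```text
rear L,R [28.3 -8.3 -7.1] [28.3 12.2 -7.1] inner at 300 [ 9.4 -6.7 -7. ] [ 9.4 10.2 -7. ] gap 412 [-10.5   1.5  -6.9] shoulderL/R [-10.2  -6.9  -7. ] [-10.1  10.4  -6.9]
standoff [476.72904182 280.73610163]
final [536.57358899 276.41983314]
now [462.3 -32.   81.6] dp [-0.21   2.076 -0.053] rot [0.0004 0.0013 0.0404] t 13.95
```

```bash
python3 - <<'E'
from h import *
d=np.load('w4.npz');K,T=d['K'],d['T']
for n,p in [('piv',(320,269)),('tip',(320,325)),('rear',(320,185)),('shoulder',(320,234))]:print(n,px2w(K,T,p,28).round(1))
g=cv2.cvtColor(cv2.imread('pics/w4.png'),cv2.COLOR_BGR2GRAY)
for c in (290,350,351):print(c,g[178:196,c].tolist())
print(g[318:330,314].tolist())
E
```

```text
piv [504.5 -29.5  28. ]
tip [552.6 -26.8  28. ]
rear [439.6 -33.1  28. ]
shoulder [476.4 -31.1  28. ]
290 [116, 123, 124, 124, 123, 108, 87, 62, 49, 47, 45, 45, 45, 45, 44, 43, 46, 44]
350 [101, 100, 103, 102, 101, 94, 75, 50, 42, 43, 44, 45, 46, 46, 48, 49, 48, 48]
351 [101, 101, 100, 102, 104, 106, 93, 65, 48, 41, 45, 45, 47, 49, 48, 45, 47, 46]
[63, 64, 64, 66, 63, 66, 85, 111, 131, 133, 134, 135]
```

```bash
python3 - <<'E'
from h import *
go([483.7,278.5,112],-np.pi-.072)
go([483.7,278.5,112])
E
```

```text
now [462.3 -32.   81.6] dp [-0.257  2.059 -0.199] rot [0.0004 0.0013 0.0404] t 13.95
now [462.3 -32.   81.6] dp [-0.257  2.059 -0.199] rot [0. 0. 0.] t 13.95
```

```bash
python3 -m jog '{"fingers":[0.3,0.3,0.3,0.3,0.3,0.3,0.3,0.3],"dp":[[0,0.1,-0.1],[-0.02,0.15,-0.1],[-0.03,0.2,0],[-0.03,0.2,0],[-0.03,0.2,0],[-0.03,0.2,0],[-0.03,0.2,0],[-0.03,0.2,0]],"rotation":[[0,0,0],[0,0,0],[0,0,0],[0,0,0],[0,0,0],[0,0,0],[0,0,0],[0,0,0]]}'
python3 -m jog '{"fingers":[0.3,0.3,0.3,0.3,0.3,0.3,0.3,0.3],"dp":[[-0.03,0.2,0],[-0.027,0.2,0],[0,0.15,0],[0,0.059,0],[0,0,0],[0,0,0],[0,0,0],[0,0,0]],"rotation":[[0,0,0],[0,0,0],[0,0,0.01],[0,0,0.01],[0,0,0.01],[0,0,0.0104],[0,0,0],[0,0,0]]}'
python3 - <<'E'
from h import *
s=[];
K,T=cam('wrist'); f=bot.grab_frame('wrist'); np.savez('w8.npz',K=K,T=T);cv2.imwrite('pics/w8.png',f[:,:,::-1])
e=np.array([603.4,269.9]);h=-.072;u=np.array([np.cos(h),np.sin(h)])
go(np.r_[e-u*120,81],-np.pi+h)
print(w2px(K,T,[np.r_[e+[0,1.7],126],np.r_[e+[0,1.7]+100*u,126]]))
E
```

```text
time_s: 14.62
ee_pos: [478.5, 187.6, 108.8]
tcp_rot: [-3.141, -0.002, -3.087]
contact_force: [0.6, 0.2, -1.0]
width: 28.9
grip_force: 59.6
time_s: 15.28
ee_pos: [482.6, 277.8, 108.9]
tcp_rot: [-3.14, -0.002, 3.07]
contact_force: [-0.0, -0.1, -1.0]
width: 29.0
grip_force: 59.6
now [482.8 277.8 109.1] dp [-0.006  0.005  0.187] rot [-0.0003 -0.0004  0.0001] t 15.3333
[[321.59569471 624.43983257]
 [321.10996166 768.20850891]]
```

```bash
python3 -m jog '{"fingers":[0.3,0.3,0.3,0.3,0.3,0.3,0.3,0.3],"dp":[[0,0.005,0.06],[0,0,0.08],[0,0,0.047],[-0.06,0,0],[-0.08,0,0],[-0.06,0,0],[0,0,0],[0,0,0]],"rotation":[[0,0,0],[0,0,0],[0,0,0],[0,0,0],[0,0,0],[0,0,0],[0,0,0],[0,0,0]]}'
python3 - <<'E'
from h import *
for c in ('top','scene'):
    f=bot.grab_frame(c);cv2.imwrite(f'pics/{c}1.png',f[:,:,::-1])
e=np.array([603.4,269.9]);h=-.072;u=np.array([np.cos(h),np.sin(h)])
go(np.r_[e-u*58,81],-np.pi+h)
a=cv2.imread('pics/scene1.png')[150:250,390:490];b=cv2.imread('pics/top1.png')[180:280,150:250]
cv2.imwrite('pics/chk2.png',np.hstack([cv2.resize(i,None,fx=4,fy=4,interpolation=cv2.INTER_CUBIC) for i in (a,b)]))
E
```

```text
time_s: 16.0
ee_pos: [513.8, 276.6, 81.8]
tcp_rot: [3.141, -0.0, 3.068]
contact_force: [-0.5, 1.2, -0.5]
width: 28.8
grip_force: 59.6
now [513.  276.6  81.9] dp [-0.218 -0.001  0.006] rot [-0.     -0.0001 -0.0001] t 16.1
```

```bash
python3 -m jog '{"fingers":[0.3,0.3,0.3,0.3,0.3,0.3,0.3,0.3],"dp":[[-0.02,0,0.005],[-0.03,0,0],[-0.03,0,0],[-0.02,0,0],[0,0,0],[0,0,0],[0,0,0],[0,0,0]],"rotation":[[0,0,0],[0,0,0],[0,0,0],[0,0,0],[0,0,0],[0,0,0],[0,0,0],[0,0,0]]}'
python3 -m jog '{"fingers":[0.3,0.3,0.3,0.3,0.3,0.3,0.3,0.3],"dp":[[-0.02,0,0],[-0.03,0,0],[-0.03,0,0],[-0.03,0,0],[-0.01,0,0],[0,0,0],[0,0,0],[0,0,0]],"rotation":[[0,0,0],[0,0,0],[0,0,0],[0,0,0],[0,0,0],[0,0,0],[0,0,0],[0,0,0]]}'
python3 - <<'E'
from h import *
e=np.array([603.4,269.9]);h=-.072;u=np.array([np.cos(h),np.sin(h)])
K,T=cam('wrist'); f=bot.grab_frame('wrist'); np.savez('w9.npz',K=K,T=T);cv2.imwrite('pics/w9.png',f[:,:,::-1])
go(np.r_[e-u*58,81],-np.pi+h)
print(w2px(K,T,[np.r_[e+[0,1.7],126],np.r_[e+[0,1.7]+20*u,126],np.r_[e+[0,1.7],75]]))
g=cv2.cvtColor(f,cv2.COLOR_RGB2GRAY)
for r in range(350,420,6):print(r,g[r,280:364:3].tolist())
print(bot.observe()['contact_force'],bot.observe()['width'])
E
```

```text
time_s: 16.77
ee_pos: [528.0, 275.7, 81.0]
tcp_rot: [-3.141, -0.0, 3.07]
contact_force: [0.1, -0.1, -1.1]
width: 29.0
grip_force: 59.6
time_s: 17.43
ee_pos: [546.0, 274.4, 81.0]
tcp_rot: [-3.141, -0.0, 3.069]
contact_force: [0.0, -0.0, -0.1]
width: 28.7
grip_force: 59.6
now [545.9 274.3  81.1] dp [ 0.002 -0.002  0.   ] rot [-0.     -0.0001 -0.    ] t 17.4833
[[318.76250429 592.57016068]
 [318.78828394 639.09258188]
 [319.25089123 451.53607582]]
350 [47, 49, 47, 49, 47, 84, 98, 97, 98, 100, 99, 98, 98, 100, 97, 100, 98, 99, 142, 144, 145, 111, 42, 43, 43, 42, 39, 39]
356 [43, 43, 44, 42, 43, 82, 96, 96, 96, 99, 99, 98, 98, 96, 98, 96, 99, 99, 130, 144, 143, 102, 43, 45, 45, 44, 42, 42]
362 [37, 37, 40, 41, 41, 83, 99, 100, 100, 100, 98, 96, 95, 93, 95, 97, 97, 100, 134, 143, 145, 101, 44, 46, 42, 41, 43, 41]
368 [35, 35, 35, 36, 37, 39, 39, 44, 42, 48, 52, 67, 86, 95, 82, 66, 56, 51, 48, 42, 44, 42, 43, 41, 43, 45, 45, 44]
374 [34, 32, 34, 33, 32, 34, 31, 33, 38, 38, 36, 41, 56, 83, 45, 39, 39, 38, 42, 39, 39, 38, 40, 42, 44, 44, 41, 44]
380 [32, 32, 29, 29, 25, 28, 30, 32, 29, 33, 35, 33, 40, 43, 37, 36, 33, 40, 40, 36, 38, 38, 38, 39, 42, 41, 38, 97]
386 [25, 31, 28, 28, 24, 23, 27, 25, 26, 29, 30, 26, 36, 36, 34, 34, 34, 34, 34, 35, 34, 35, 35, 38, 36, 39, 37, 119]
392 [24, 29, 29, 22, 21, 20, 20, 22, 22, 23, 23, 26, 40, 50, 34, 30, 31, 31, 32, 33, 38, 33, 34, 37, 39, 39, 35, 119]
398 [28, 26, 24, 19, 20, 16, 22, 17, 22, 24, 23, 20, 46, 52, 30, 25, 27, 27, 28, 27, 31, 34, 30, 33, 37, 36, 33, 105]
404 [23, 28, 26, 26, 19, 16, 18, 17, 24, 22, 15, 21, 41, 47, 26, 20, 18, 22, 23, 25, 24, 24, 28, 30, 33, 33, 33, 103]
410 [28, 29, 27, 30, 25, 22, 25, 21, 21, 13, 17, 13, 39, 51, 25, 18, 23, 22, 23, 22, 27, 31, 30, 28, 30, 31, 27, 49]
416 [26, 26, 25, 28, 26, 26, 28, 27, 26, 26, 28, 29, 61, 65, 35, 24, 26, 28, 24, 29, 30, 32, 29, 26, 29, 31, 28, 32]
[-0.30967697 -0.2330335   0.0236079 ] 28.802308338478884
```

```bash
python3 -m jog '{"fingers":[0.38,0.42,0.45,0.48,0.52,0.58,0.66,0.75],"dp":[[0,0,0],[0,0,0],[0,0,0],[0,0,0],[0,0,0],[0,0,0],[0,0,0],[0,0,0]],"rotation":[[0,0,0],[0,0,0],[0,0,0],[0,0,0],[0,0,0],[0,0,0],[0,0,0],[0,0,0]]}'
python3 -m jog '{"fingers":[0.85,0.85,0.85,0.85,0.85,0.85,0.85,0.85],"dp":[[0,0,0],[0,0,0],[0,0,-0.05],[0,0,-0.1],[0,0,-0.15],[0,0,-0.2],[0,0,-0.2],[0,0,-0.2]],"rotation":[[0,0,0],[0,0,0],[0,0,0],[0,0,0],[0,0,0],[0,0,0],[0,0,0],[0,0,0]]}'
python3 -m jog '{"fingers":[0.85,0.85,0.85,0.85,0.85,0.85,0.85,0.85],"dp":[[0.05,0,-0.1],[0,0,0],[0,0,0],[0,0,0],[0,0,0],[0,0,0],[0,0,0],[0,0,0]],"rotation":[[0,0,0],[0,0,0],[0,0,0],[0,0,0],[0,0,0],[0,0,0],[0,0,0],[0,0,0]]}'
python3 - <<'E'
from h import *
for c in ('wrist','top','scene'):
    K,T=cam(c);f=bot.grab_frame(c);cv2.imwrite(f'pics/{c}_end.png',f[:,:,::-1]);np.savez(f'{c}_end.npz',K=K,T=T)
    print(c,[(np.round(d['at']).tolist(),round(d['score'],2)) for d in bot.spot_in(c,'clamp')])
    e=np.array([603.4,269.9]);h=-.072;u=np.array([np.cos(h),np.sin(h)])
    n=np.array([-u[1],u[0]])
    P=[np.r_[e+u*(x-22)+n*y,z] for x,y,z in [(0,0,88),(48,0,88),(-62,25,88),(-62,-25,88),(-10,0,74)]]
    print(w2px(K,T,P).round(1).tolist())
E
```

```text
time_s: 18.15
ee_pos: [546.1, 274.4, 81.2]
tcp_rot: [-3.142, 0.0, 3.07]
contact_force: [-0.4, 0.4, -0.1]
width: 64.0
grip_force: 0.0
time_s: 18.82
ee_pos: [546.0, 274.2, 218.1]
tcp_rot: [3.142, 0.0, 3.07]
contact_force: [-0.2, 0.6, 0.0]
width: 72.8
grip_force: 0.0
time_s: 19.48
ee_pos: [538.6, 274.8, 230.3]
tcp_rot: [-3.14, -0.001, 3.069]
contact_force: [0.4, 0.5, 0.9]
width: 72.6
grip_force: 0.0
wrist [([302.0, 282.0], 0.69)]
[[317.8, 290.3], [317.8, 347.1], [353.2, 208.7], [282.1, 208.6], [317.9, 271.2]]
top [([193.0, 237.0], 0.64), ([191.0, 232.0], 0.45)]
[[189.3, 241.0], [191.1, 222.3], [177.1, 264.2], [196.7, 266.0], [189.9, 245.2]]
scene [([436.0, 186.0], 0.81), ([433.0, 179.0], 0.6), ([192.0, 281.0], 0.49)]
[[436.4, 178.9], [448.8, 192.3], [430.0, 158.9], [412.0, 165.7], [433.0, 180.6]]
```

```bash
python3 - <<'E'
import cv2
g=cv2.cvtColor(cv2.imread('pics/wrist_end.png'),cv2.COLOR_BGR2GRAY)
for r in range(196,372,3):print(r,''.join('#@%o+-. '[min(7,int(v)//20)] for v in g[r,268:366]))
E
```

```text
196                     .--++++++-..  .  .. ...        .  .   .--++++++-.. . ...  .    ..   .  .      
199                     .--++++++-...   .  .       .          .--++++++-..    .         .        .   .
202               .    . .--++++--..      .    .         . .   .-++++++-..       ..           .       
205          .   . .  . .  .--+++-...   ....  .    .       .  ..--+++++-..      ..    .        .    . 
208       .        ..     ..--++++-.. ..   .  .      .      ..--+++++-...     . .. .. .  .   .   ... .
211 ..        .. . ...   .  .-+oo%o+... ..     .       ...   .-++++++--..   . ..-ooo+-...   .   .     
214 ..      .   .   ...... ..+oooooo-...  . . .   ....       .-+++++++-... . ..+o%%%%%+..   .       . 
217  . .      ..  .     ....+ooooooo+.. ..  ..             ..-+++++++--..    .-+%%%%%%%+..  ...     . 
220   .        .  .    . ..-oooooooo+-.. . . ...       . .  .-++++++-.. .  . .-o%%%%%%%o+..       .  .
223 ..     .  .    .     ..-+ooooooo+-... .....   .. .. .   .--++-++-....   ..+%%%%%%%%o-.    . .   ..
226 .    .   ..           ..+oooooooo+--..--.......-----------++-+++-.
[... 4276 characters left out ...]
....-+++o++++------+ooooooooooooo++++++++ooooooooooooo+-----++++ooo+-......... . .
355 ....................-++++++++++++++oooooooooooooo++++++++oooooooooooooo++++oo+++ooo+-.......... ..
358 ....................-++++o+++++++++o+oooooooooooo+++++++ooo+oooo++oo++++++++++++++++............. 
361 ....................-+++++++++o++oo+ooooooooooooo++++++++ooo+++++++o++++++++++++++++............ .
364  ...... ............-+++o+++o+o++++++oooooooooooo++++++++ooo++o+oo+o++++o+++++++++++..............
367 ..   ..... ..........-+oo+o+oo+o++++ooooooooooooo++++++++oooo+++oooo+oo++++o+++++++-..............
370 .. .... . ...........-+ooooooo+o+o++ooooooooooooo+++++++ooooo+++oo++++++++++++++++++..............
```

```bash
python3 - <<'E'
from h import *
d=np.load('wrist_end.npz');K,T=d['K'],d['T'];g=cv2.cvtColor(cv2.imread('pics/wrist_end.png'),cv2.COLOR_BGR2GRAY).astype(float)
M=[]
for r in list(range(214,264,5))+[270,275,280,285]:
    m=g[r,280:362]<82; i=np.where(m)[0]+280
    L,R=i.min(),i.max(); a=px2w(K,T,(L,r),88);b=px2w(K,T,(R,r),88);M.append((a+b)/2);print(r,L,R,((a+b)/2).round(1)[:2],round(float(np.linalg.norm(a-b)),1))
for r in range(295,306,3):
    i=np.where(g[r,300:345]<82)[0]+300;a=px2w(K,T,(i.min(),r),88);b=px2w(K,T,(i.max(),r),88);print('jaw',r,i.min(),i.max(),((a+b)/2).round(1)[:2],np.linalg.norm(a-b).round(1))
M=np.array(M);print('heading',np.arctan(np.polyfit(M[:,0],M[:,1],1)[0]))
print('rear',px2w(K,T,(320,211),88).round(1),'shoulder',px2w(K,T,(320,267),88).round(1),px2w(K,T,(320,290),88).round(1))
# panel top in this view
e=np.array([603.4,271.6]);u=np.array([np.cos(-.072),np.sin(-.072)]);print(w2px(K,T,[np.r_[e,126],np.r_[e,22],np.r_[e,60],np.r_[e,88]]).round(1).tolist())
E
```

```text
214 294 349 [523.6 278.4] 38.8
219 292 351 [527.2 278.1] 41.8
224 293 351 [530.9 278.2] 41.3
229 293 350 [534.5 277.6] 40.7
234 294 349 [538.2 277.3] 39.4
239 294 348 [541.9 276.7] 38.9
244 295 348 [545.6 276.8] 38.3
249 295 347 [549.4 276.2] 37.7
254 296 346 [553.2 275.9] 36.4
259 297 346 [557. 276.] 35.8
270 298 344 [565.5 275. ] 33.9
275 299 343 [569.4 274.8] 32.5
280 299 342 [573.4 274.1] 31.9
285 299 342 [577.3 273.8] 32.0
jaw 295 308 332 [585.4 272.9] 18.0
jaw 298 308 333 [587.8 273.1] 18.8
jaw 301 307 333 [590.3 272.5] 19.6
jaw 304 307 333 [592.7 272.4] 19.7
heading -0.08487343770782746
rear [521.4 277.5  88. ] shoulder [563.1 274.5  88. ] [581.3 273.2  88. ]
[[319.9, 343.1], [320.1, 284.0], [320.1, 301.3], [320.0, 316.9]]
```

```bash
python3 - <<'E'
from plant import bot
print(bot.hand_in())
E
```

```text
the job is handed in; nothing more can be done
None
```

The clamp is on the taller panel's free edge, about halfway up with its pads fully on by my measurements (heading within about 0.013 rad of the panel's), and the job was handed in at about 20 s; no verdict was returned.

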